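Cradle the long round blank

TASK

Pick up the long round wooden blank from the carving bench and lay it in the V-shaped cradle, lying along the groove and centred end to end over the cradle, so that it cannot roll away. Set it down rather than dropping it, and leave the short round blank and the square blank where they lie.

Things in the scene. Friction and masses are not known exactly. Their poses are not given: they have to be found in the camera images.
- long_blank: The long round blank: a plain pale wooden cylinder, diameter 44 mm, length 180 mm, about 160 g, lying loose on the bench; it rolls when pushed sideways. Origin at its centre (22 mm above the bench); x runs along its length, y and z turn as it rolls.
- short_blank: Bystander: a plain pale wooden cylinder, diameter 44 mm, length 100 mm, lying loose on the bench; it rolls when pushed. Origin at its centre, x along its length.
- square_blank: Bystander: a plain pale square wooden bar, 180 x 44 x 44 mm, lying loose on the bench. Origin at its centre, x along its length.
- cradle_seat (a point): Fixed wooden V cradle: base 140 x 100 x 14 mm with two 90 degree V supports, 22 mm thick along the groove, middles 50 mm either side of centre (78 mm free between them for fingers). V bottom 45 mm, arm tips 84 mm above the bench, 79 mm wide at the top. This point: where a seated blank's centre lies, mid-cradle, 76 mm above the bench; x along the groove (level, either way), y across, z up.
Mind the look-alikes: they are no part of the job. Of the things shaped like the part that bears cradle_seat, the wooden one is meant.

How it is judged:
At the end, for the whole second after the job is handed in: The long round blank lies at rest in both V supports of the cradle: its centre within 20 mm of the cradle's middle along the groove and within 10 mm of the seat across it and in height, its length within 10 degrees of the groove (x of long_blank in the frame of cradle_seat between -0.02 and 0.02 m and y of long_blank in the frame of cradle_seat between -0.01 and 0.01 m and z of long_blank in the frame of cradle_seat between -0.01 and 0.01 m and angle between the x axis of long_blank and the x axis of cradle_seat, either way round below 0.175 rad and linear speed of long_blank below 0.03 m/s); the robot touches nothing.
It fails at once if the short round blank is moved by more than 30 mm (distance of short_blank from where it was at the start of the episode above 0.03 m).
It fails at once if the square blank is moved by more than 30 mm (distance of square_blank from where it was at the start of the episode above 0.03 m).
It fails at once if the long blank falls or rolls freely, not held by the gripper, faster than 0.6 m/s (a drop of about 18 mm) (contact force between the fingers and long_blank below 0.1 N and linear speed of long_blank above 0.6 m/s).
It also fails if it takes over 43 s, if anything falls off the work surface, if the arm or the gripper's body presses on something with over 40 N, if the wrist force passes 120 N, or if a joint passes its speed limit or range.

ROBOT

A 6-joint arm with a two-finger parallel gripper is mounted at the origin on the work surface. World frame = base frame: x ahead of the robot, y to its left, z up, the work surface at z = 0. Lengths are in m, angles in rad, forces in N, time in s.
With the tool pointing down it reaches from about 0.4 to 0.825 m from the base axis. Payload 7 kg.
Tool frame: the origin (TCP) lies midway between the tips of the shut fingers; the grasp point (between the pads) lies hold_point_z behind it (hold_point_z is the distance from the TCP to the grasp point, in m); z points along the fingers, y is the line along which they close (so a half turn about z gives the same grasp; the last joint's range is limited). The gripper opens to 88 mm and grips with 3 to 60 N. Pads are 19 mm wide; open, the fingers measure 130 mm over their backs; the gripper's body (78 mm by 193 mm) begins 47 mm behind the grasp point.
Start: joints at [-1.024, 0.359, 0.012, 0, -1.224, -0.288], TCP at [0.173, -0.653, 0.227] pointing down, gripper open.
Joint ranges: [-3.07, 3.07], [-1.43, 2.12], [-1.02, 1.25], [-3.03, 1.67], [-3.05, -0], [-3.03, 3.03]. Speed limits (rad/s): [2.39, 2.39, 3.01, 3.14, 3.14, 3.14].

INTERFACE

Orientations are given as [roll, pitch, yaw] about the fixed x, y, z axes, in that order (R = Rz(yaw) Ry(pitch) Rx(roll)).
In Python, from station import * gives the robot as it stands.
- The arm moves only by the tool apply_moves, never from a script. Its argument "steps" is a list of rows, each an object with "translation": the shift along the world's x, y, z scaled (see below), a list of three; "rotation": the turn, a rotation vector about the world's x, y, z scaled (see below), a list of three. A call has exactly 10 rows; each row is the pose to reach, as a shift and turn from the pose commanded when the call began; what a row does not reach only later rows make up. The controller multiplies each number of a shift by 250 mm and each number of a turn by 30 degrees. A row lasts 1/12 s, in which the tool goes at most 41.7 mm and 7.16 degrees, less where a joint would pass 70% of its speed; a pose out of reach is approached as far as the arm can. A call with a number of a shift or a turn outside -1 to 1 is refused whole. A call with a gripper value outside its range is refused whole. "jaw" is the closure, from -1 (fully open) to 1 (shut), so that 0 is half open, set as the call begins (left out, the last holds). The fingers move at their own pace and stop on an object; "newtons" is the grip in N (left out, the last holds). Time passes only in rows, so rows that repeat a pose let the fingers close, or fill a call up. It gives the time, the measured TCP pose, the force, the opening and the grip force at its end, in the units of the state.
- get_state(): the state, without advancing time (a new reading comes with each control period).
- grab_frame(name): name is "scene" or "top" or "wrist"; returns the picture (400x640x3 uint8, blue, green, red); there is no depth.
- camera_model(name): a dict with "fx", "fy", "cx", "cy" (pixels), "k1" (the pictures are not rectified: a ray, as slopes to the right and down, at radius r is drawn at 1 + k1 r^2 times it, then the intrinsics apply), "xyz" and "rotation" of the camera in the world. Camera axes: x right, y down, z forward; pixel columns grow to the right and rows downward; lengths in m; the calibration is good to about 2 mm. A picture is of the moment at which its call begins: read the wrist's pose just before it. camera_model takes no time and is no camera call; for the wrist camera it gives the pose at the moment of the call.
- job_done(): hands the job in; it is judged then, once.
The state is a dict: "t": time; "q": joint angles; "qd": joint speeds; "joint_efforts": joint torques, N m; "eef_pos": TCP position; "ee_rot": TCP orientation; "force": force on the tool from outside, world axes, zero at the start; "moment": the same for the moment, N m; "width": finger opening in m; "gripper_force": force on a finger pad.
Only numpy, scipy, OpenCV 4.12 (cv2) and the standard library are available. Lean on these libraries where they do the work, as an engineer would, in place of code of your own. Each camera call takes 0.05 s, during which the arm holds its last target. There are 200 camera calls.

## Working session

There is one attempt and no reset: what is moved stays moved. The work goes in short steps, Python scripts to look and compute and a tool call to move; the robot and the scene stay as the last step left them, time stands still between calls to the robot, and variables do not carry over. Pictures are saved under pics/ and viewed, at most 10 in all, crops included, and the job is handed in when it is done.

Besides the shell and the picture viewer there is one more tool, called after ">>>" by a JSON object that holds its "method" and its "body". apply_moves: Moves the arm, as the interface text tells. Shifts and turns lie within -1 to 1; 1 stands for 250 mm of shift or 30 degrees of turn. Its arguments: {"type":"object","properties":{"steps":{"type":"array"},"jaw":{"type":"number"},"newtons":{"type":"number"}},"required":["steps"]}

```bash
mkdir -p pics
python3 - <<'E'
from station import *
import cv2
s=get_state(); print({k:s[k] for k in("t","eef_pos","ee_rot","width")}); print([k for k in globals() if 'hold' in k])
for n in("top","scene"):
    cv2.imwrite(f"pics/{n}0.png",grab_frame(n)); print(n,camera_model(n))
E
ls
```

```text
{'t': 0.0, 'eef_pos': array([ 0.17261059, -0.65206932,  0.22563816]), 'ee_rot': array([ 3.13999754e+00, -1.48032031e-04, -2.88290325e+00]), 'width': 0.08748619929148815}
['hold_point_z']
top {'fx': 408.63587834517284, 'fy': 408.63587834517284, 'cx': 319.4951465274224, 'cy': 198.12729886592936, 'k1': 0.03560619107162596, 'xyz': array([0.40181052, 0.04637316, 1.0901176 ]), 'rotation': array([-2.99821297,  0.01112085, -1.58887215])}
scene {'fx': 494.27627308430294, 'fy': 494.27627308430294, 'cx': 315.34131481649507, 'cy': 200.66923623800494, 'k1': -0.15393450898000083, 'xyz': array([1.54541765, 0.37346139, 1.22207785]), 'rotation': array([-2.41831398, -0.00960611,  1.8990951 ])}
pics
```

View pics/top0.png

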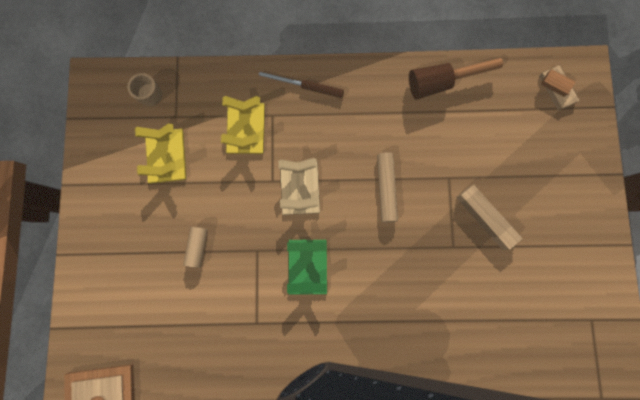

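View pics/scene0.png

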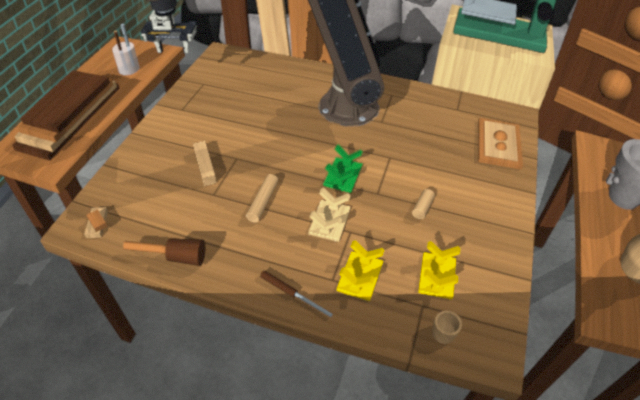

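The top view shows the pale wooden cradle at (299,187), its groove running roughly vertically in the picture. Yellow cradles at (163,155) and (244,125) and the green one at (307,267) are look-alikes. Candidates for the long round blank are the bar at (388,187), the bar at (491,217), which looks square, and the short round one at (196,247). I choose (388,187), which is (262,198) in the scene view, and check it in a crop.

```bash
cat > h.py <<'E'
from station import *
import numpy as np, cv2
from scipy.spatial.transform import Rotation as R
def cam(n):
    c=camera_model(n); return c,R.from_euler("xyz",c["rotation"]).as_matrix()
def px2w(c,M,p,z):
    # invert the radial model by fixed point, then meet the plane at height z
    d=(np.array(p,float)-[c["cx"],c["cy"]])/[c["fx"],c["fy"]]; u=d.copy()
    for _ in range(20): u=d/(1+c["k1"]*(u@u))
    r=M@np.array([*u,1]); return c["xyz"]+r*(z-c["xyz"][2])/r[2]
def w2px(c,M,P):
    v=M.T@(np.array(P)-c["xyz"]); u=v[:2]/v[2]; u=u*(1+c["k1"]*(u@u))
    return u*[c["fx"],c["fy"]]+[c["cx"],c["cy"]]
E
python3 - <<'E'
from h import *
print(hold_point_z)
c,M=cam("top")
a=cv2.imread("pics/top0.png"); b=cv2.imread("pics/scene0.png")
A=cv2.resize(a[140:260,270:530],None,fx=3,fy=3,interpolation=2)[:300]
B=cv2.resize(b[130:250,180:440],None,fx=3,fy=3,interpolation=2)[:300]
A=cv2.resize(a[145:245,270:530],None,fx=3,fy=3,interpolation=2)
B=cv2.resize(b[140:240,185:445],None,fx=3,fy=3,interpolation=2)
cv2.imwrite("pics/crop.png",np.vstack([A,B]))
for n,p,z in [("long top end",(386,153),.03),("long bottom end",(390,220),.03),("cradle TL",(281,163),.014),("cradle BL",(281,213),.014),("BR",(319,213),.014),("sq",(491,217),.044)]:
    print(n,px2w(c,M,p,z).round(4))
E
```

```text
0.0188
long top end [ 0.6726 -0.1234  0.03  ]
long bottom end [ 0.4942 -0.1264  0.03  ]
cradle TL [0.6551 0.1576 0.014 ]
cradle BL [0.5196 0.1582 0.014 ]
BR [0.5176 0.0576 0.014 ]
sq [ 0.496  -0.3797  0.044 ]
```

View pics/crop.png

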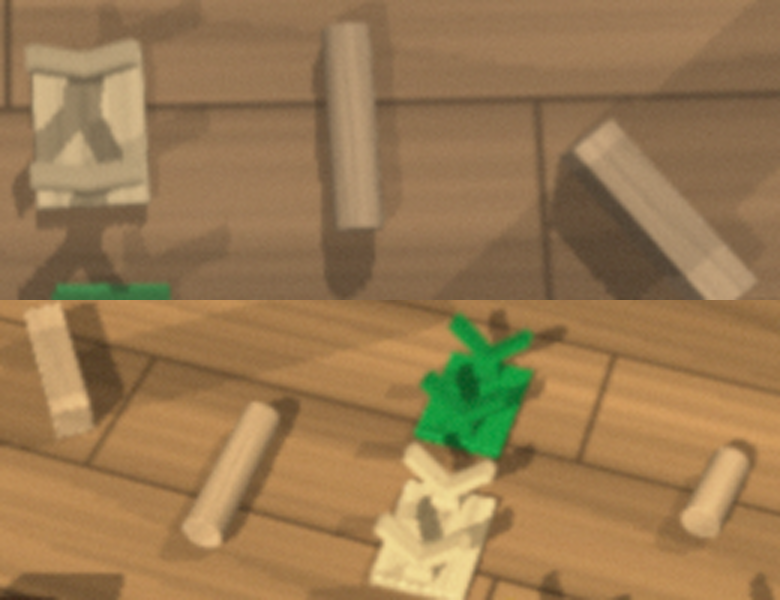

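The crop confirms it. (388,187) is a cylinder with a rounded side and no edge, (491,217) has flat faces (square), and (196,247) is short. The target is near (0.583,-0.125) and the wooden cradle near (0.587,0.108), both with axes roughly along x. Next I move above the blank.

>>> {"method": "apply_moves", "body": {"steps": [{"translation":[0.08,0.08,0],"rotation":[0,0,-0.05]},{"translation":[0.18,0.18,0],"rotation":[0,0,-0.1]},{"translation":[0.28,0.28,0],"rotation":[0,0,-0.15]},{"translation":[0.38,0.38,0],"rotation":[0,0,-0.2]},{"translation":[0.48,0.48,0],"rotation":[0,0,-0.25]},{"translation":[0.58,0.58,0],"rotation":[0,0,-0.3]},{"translation":[0.68,0.68,0],"rotation":[0,0,-0.35]},{"translation":[0.78,0.78,0],"rotation":[0,0,-0.4]},{"translation":[0.88,0.88,0],"rotation":[0,0,-0.45]},{"translation":[1,1,0],"rotation":[0,0,-0.5]}], "jaw": -1, "newtons": 20}}

```text
t: 0.93
eef_pos: [0.4226, -0.4018, 0.2264]
ee_rot: [3.141, -0.0, 3.137]
force: [-0.2, -0.3, -0.6]
width: 0.0878
gripper_force: 0.0
```

>>> {"method": "apply_moves", "body": {"steps": [{"translation":[0.06,0.1,0],"rotation":[0,0,0]},{"translation":[0.13,0.22,0],"rotation":[0,0,0]},{"translation":[0.2,0.34,0],"rotation":[0,0,0]},{"translation":[0.27,0.46,0],"rotation":[0,0,0]},{"translation":[0.34,0.58,0],"rotation":[0,0,0]},{"translation":[0.41,0.7,0],"rotation":[0,0,0]},{"translation":[0.48,0.82,0],"rotation":[0,0,0]},{"translation":[0.55,0.92,0],"rotation":[0,0,0]},{"translation":[0.6,1,0],"rotation":[0,0,0]},{"translation":[0.64,1,0],"rotation":[0,0,0]}]}}

```text
t: 1.77
eef_pos: [0.5831, -0.1497, 0.2262]
ee_rot: [3.141, -0.0, 3.141]
force: [-0.1, -0.9, 0.6]
width: 0.0874
gripper_force: 0.0
```

Run:
```python
from h import *
s=get_state(); print(s["t"],s["eef_pos"],s["ee_rot"],s["q"])
c,M=cam("wrist"); im=grab_frame("wrist"); cv2.imwrite("pics/w1.png",im); np.save("w1.npy",np.array([c,M],dtype=object),allow_pickle=True); print(c)
```

```text
1.7667 [ 0.58312888 -0.14972515  0.22624582] [ 3.14096822e+00 -2.43641138e-04  3.14140599e+00] [ 7.24758041e-02  2.40194421e-01 -1.55559297e-01 -6.94066265e-04
 -1.17524036e+00 -1.64319136e+00]
{'fx': 356.80772706831084, 'fy': 356.80772706831084, 'cx': 320.31862919336396, 'cy': 205.30271747965278, 'k1': -0.0809719281843691, 'xyz': array([ 0.50709457, -0.15048022,  0.38602489]), 'rotation': array([ 2.85611042e+00, -2.76938349e-06,  1.57013389e+00])}
```

View pics/w1.png

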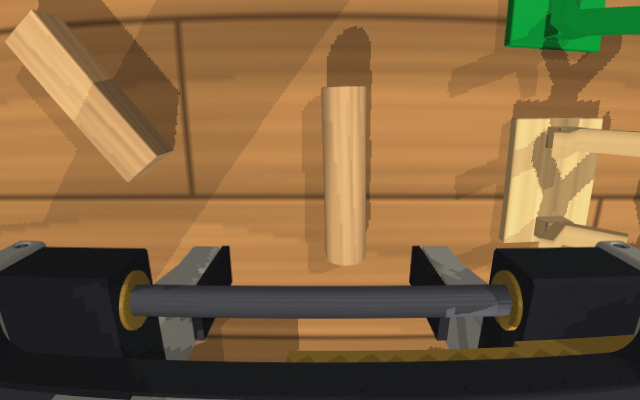

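The wrist view shows the long blank with its ends at about (344,87) and (347,264), the wooden cradle at right (base corners (513,118) and (501,241)), and the green cradle and square blank at the edges.

Run:
```python
from h import *
c,M=cam("wrist")
e=[px2w(c,M,p,.044) for p in((344.2,86.5),(347,265))]
print("ends",e,"len",np.linalg.norm(e[0]-e[1]),"mid",(e[0]+e[1])/2)
a=[px2w(c,M,p,.023) for p in((344.2,90),(347,255))]; d=a[1]-a[0]; print("axis",a,"yaw deg",np.degrees(np.arctan2(d[1],d[0])))
for r,y in((100,None),(250,None)): pass
l=[px2w(c,M,p,.022+.015) for p in((323,120),(366,120),(326,240),(366,240))]; print("width",l)
for p,z in(((513,118),.014),((603,118),.014),((501,241),.014)): print("cradle",p,px2w(c,M,p,z))
```

```text
ends [array([ 0.49512233, -0.13016301,  0.044     ]), array([ 0.67419509, -0.12404421,  0.044     ])] len 0.17917726659574376 mid [ 0.58465871 -0.12710361  0.044     ]
axis [array([ 0.49760769, -0.12878467,  0.023     ]), array([ 0.67219818, -0.12261253,  0.023     ])] yaw deg 2.0246826127347477
width [array([ 0.52575176, -0.14952202,  0.037     ]), array([ 0.525657  , -0.10835971,  0.037     ]), array([ 0.64869818, -0.14616747,  0.037     ]), array([ 0.64875119, -0.10412853,  0.037     ])]
cradle (513, 118) [0.52270726 0.04869023 0.014     ]
cradle (603, 118) [0.51961943 0.15211379 0.014     ]
cradle (501, 241) [0.66011744 0.05470353 0.014     ]
```

>>> {"method": "apply_moves", "body": {"steps": [{"translation":[0.02,0.1,0],"rotation":[0,0,0]},{"translation":[0.04,0.22,0],"rotation":[0,0,0]},{"translation":[0.06,0.36,0],"rotation":[0,0,0]},{"translation":[0.08,0.5,0],"rotation":[0,0,0]},{"translation":[0.1,0.64,0],"rotation":[0,0,0]},{"translation":[0.12,0.78,0],"rotation":[0,0,0]},{"translation":[0.12,0.9,0],"rotation":[0,0,0]},{"translation":[0.12,1,0],"rotation":[0,0,0]},{"translation":[0.12,1,0],"rotation":[0,0,0]},{"translation":[0.12,1,0],"rotation":[0,0,0]}]}}

```text
t: 2.65
eef_pos: [0.6119, 0.0976, 0.226]
ee_rot: [-3.141, -0.001, 3.14]
force: [0.3, 0.0, 0.1]
width: 0.0874
gripper_force: 0.0
```

Run:
```python
from h import *
c,M=cam("wrist"); im=grab_frame("wrist"); print(c["xyz"],c["rotation"],get_state()["eef_pos"])
cv2.imwrite("pics/w2.png",cv2.resize(im[60:300,240:500],None,fx=2.5,fy=2.5,interpolation=2))
```

```text
[0.53600243 0.09710285 0.38585673] [2.85679107e+00 9.95365759e-04 1.56896706e+00] [0.6119246  0.09671897 0.22614126]
```

View pics/w2.png

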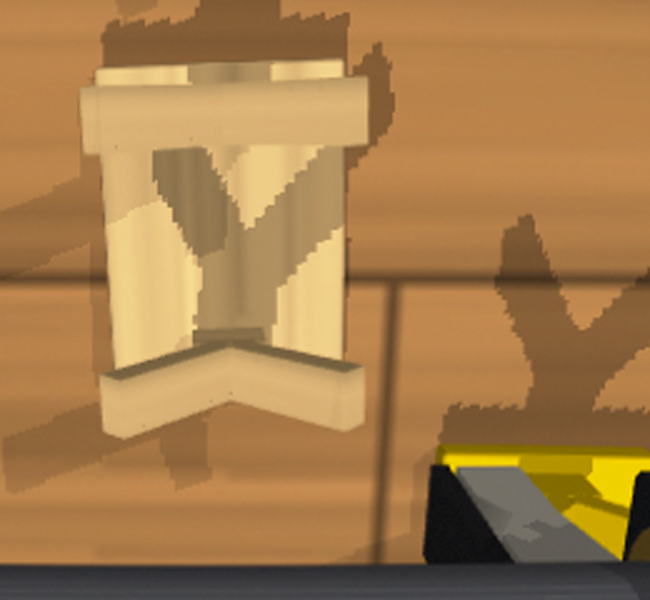

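Run:
```python
from h import *
c,M=cam("wrist")
for n,u,z in [("base near L",(97,70),.014),("base near R",(343,62),.014),("base side L",(115,362),.014),("base side R",(344,358),.014),("V inner far",(231,347),.045),("V outer far",(232,403),.045),
 ("near tip L out",(80,88),.084),("near tip R out",(367,77),.084),("near tip L in",(86,153),.084),("near tip R in",(367,146),.084),("far tip L in",(103,378),.084),("far tip R in",(362,367),.084),("far tip L out",(104,430),.084),("far tip R out",(364,424),.084)]:
    print(n,px2w(c,M,(240+u[0]/2.5,60+u[1]/2.5),z).round(4))
```

```text
base near L [0.5226 0.0544 0.014 ]
base near R [0.5197 0.1528 0.014 ]
base side L [0.6443 0.0583 0.014 ]
base side R [0.6427 0.1578 0.014 ]
V inner far [0.6292 0.1077 0.045 ]
V outer far [0.6526 0.1082 0.045 ]
near tip L out [0.5307 0.0566 0.084 ]
near tip R out [0.5274 0.1502 0.084 ]
near tip L in [0.5516 0.0579 0.084 ]
near tip R in [0.5495 0.1511 0.084 ]
far tip L in [0.6298 0.061  0.084 ]
far tip R in [0.626  0.1528 0.084 ]
far tip L out [0.6495 0.0607 0.084 ]
far tip R out [0.6474 0.1546 0.084 ]
```

The crop shows the cradle from above, with base corners at crop (97,70) and (343,62) and the far V bottom at (231,347). The fitted seat is about (0.590,0.106) with yaw about 1.9°, and the sizes agree with those given. Blank centre is (0.585,-0.127) with yaw 2°. I now go back over the blank, turn 2° and descend.

>>> {"method": "apply_moves", "body": {"steps": [{"translation":[-0.01,-0.08,0],"rotation":[0,0,0.03]},{"translation":[-0.03,-0.2,0],"rotation":[0,0,0.067]},{"translation":[-0.05,-0.34,0],"rotation":[0,0,0.067]},{"translation":[-0.07,-0.48,0],"rotation":[0,0,0.067]},{"translation":[-0.09,-0.62,0],"rotation":[0,0,0.067]},{"translation":[-0.11,-0.75,-0.05],"rotation":[0,0,0.067]},{"translation":[-0.11,-0.85,-0.12],"rotation":[0,0,0.067]},{"translation":[-0.11,-0.895,-0.22],"rotation":[0,0,0.067]},{"translation":[-0.11,-0.895,-0.32],"rotation":[0,0,0.067]},{"translation":[-0.11,-0.895,-0.4],"rotation":[0,0,0.067]}]}}

```text
t: 3.53
eef_pos: [0.5832, -0.1296, 0.1249]
ee_rot: [3.141, -0.001, -3.114]
force: [0.8, 1.4, 0.3]
width: 0.0877
gripper_force: 0.0
```

Run:
```python
from h import *
s=get_state(); print(s["t"],s["eef_pos"],s["ee_rot"]); c,M=cam("wrist"); im=grab_frame("wrist")
print([w2px(c,M,P).round() for P in((.4948,-.1296,.044),(.5847,-.1265,.044),(.6746,-.1235,.044))])
cv2.imwrite("pics/w3.png",im)
```

```text
3.5333 [ 0.58316252 -0.12955522  0.12491722] [ 3.14141474e+00 -1.12329026e-03 -3.11356163e+00]
[array([325.,  82.]), array([326., 215.]), array([326., 324.])]
```

View pics/w3.png

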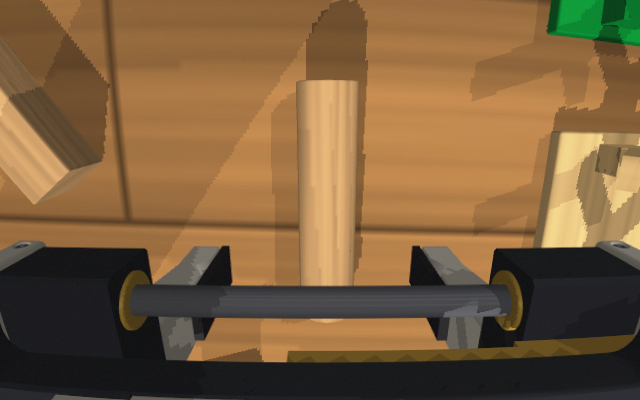

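The blank runs from (327,80) to (327,320), as predicted and roughly centred between the fingers. I descend, then close.

>>> {"method": "apply_moves", "body": {"steps": [{"translation":[0.006,0.006,-0.06],"rotation":[0,0,0]},{"translation":[0.006,0.012,-0.12],"rotation":[0,0,0]},{"translation":[0.006,0.012,-0.18],"rotation":[0,0,0]},{"translation":[0.006,0.012,-0.24],"rotation":[0,0,0]},{"translation":[0.006,0.012,-0.3],"rotation":[0,0,0]},{"translation":[0.006,0.012,-0.36],"rotation":[0,0,0]},{"translation":[0.006,0.012,-0.41],"rotation":[0,0,0]},{"translation":[0.006,0.012,-0.45],"rotation":[0,0,0]},{"translation":[0.006,0.012,-0.47],"rotation":[0,0,0]},{"translation":[0.006,0.012,-0.47],"rotation":[0,0,0]}]}}

```text
t: 4.42
eef_pos: [0.5855, -0.1244, 0.0084]
ee_rot: [-3.141, -0.002, -3.11]
force: [-0.5, 0.5, 0.4]
width: 0.0878
gripper_force: 0.0
```

>>> {"method": "apply_moves", "body": {"steps": [{"translation":[0,0,0],"rotation":[0,0,0]},{"translation":[0,0,0],"rotation":[0,0,0]},{"translation":[0,0,0],"rotation":[0,0,0]},{"translation":[0,0,0],"rotation":[0,0,0]},{"translation":[0,0,0],"rotation":[0,0,0]},{"translation":[0,0,0],"rotation":[0,0,0]},{"translation":[0,0,0],"rotation":[0,0,0]},{"translation":[0,0,0],"rotation":[0,0,0]},{"translation":[0,0,0],"rotation":[0,0,0]},{"translation":[0,0,0],"rotation":[0,0,0]}], "jaw": 1, "newtons": 25}}

```text
t: 5.25
eef_pos: [0.5862, -0.1238, 0.0092]
ee_rot: [-3.142, 0.0, -3.109]
force: [-0.3, -0.2, 1.6]
width: 0.0432
gripper_force: 25.0
```

>>> {"method": "apply_moves", "body": {"steps": [{"translation":[0,0,0.03],"rotation":[0,0,0]},{"translation":[0,0,0.08],"rotation":[0,0,0]},{"translation":[0,0,0.14],"rotation":[0,0,0]},{"translation":[0,0,0.21],"rotation":[0,0,0]},{"translation":[0,0,0.28],"rotation":[0,0,0]},{"translation":[0,0,0.35],"rotation":[0,0,0]},{"translation":[0,0,0.42],"rotation":[0,0,0]},{"translation":[0,0,0.48],"rotation":[0,0,0]},{"translation":[0,0,0.52],"rotation":[0,0,0]},{"translation":[0,0,0.54],"rotation":[0,0,0]}]}}

```text
t: 6.08
eef_pos: [0.5866, -0.1237, 0.1458]
ee_rot: [3.141, 0.002, -3.109]
force: [0.2, 0.1, -1.8]
width: 0.0437
gripper_force: 25.0
```

>>> {"method": "apply_moves", "body": {"steps": [{"translation":[0,0.05,0],"rotation":[0,0,0]},{"translation":[0.01,0.13,0],"rotation":[0,0,0]},{"translation":[0.02,0.24,0],"rotation":[0,0,0]},{"translation":[0.02,0.36,0],"rotation":[0,0,0]},{"translation":[0.02,0.48,0],"rotation":[0,0,0]},{"translation":[0.02,0.6,0],"rotation":[0,0,0]},{"translation":[0.02,0.72,0],"rotation":[0,0,0]},{"translation":[0.02,0.82,0],"rotation":[0,0,0]},{"translation":[0.02,0.89,0],"rotation":[0,0,0]},{"translation":[0.02,0.92,0],"rotation":[0,0,0]}]}}

```text
t: 6.92
eef_pos: [0.5904, 0.1089, 0.1429]
ee_rot: [-3.141, -0.002, -3.108]
force: [0.6, -0.3, -1.8]
width: 0.0435
gripper_force: 25.0
```

Run:
```python
from h import *
s=get_state(); print(s["t"],s["eef_pos"],s["ee_rot"],s["width"],s["gripper_force"],s["force"])
c,M=cam("wrist"); im=grab_frame("wrist"); z=s["eef_pos"][2]+.0355
print([w2px(c,M,P).round() for P in((.500,.103,z),(.68,.109,z))],[w2px(c,M,P).round() for P in((.5211,.1036,.014),(.529,.1034,.084))])
b=grab_frame("scene"); cv2.imwrite("pics/w4.png",np.vstack([im[:260],cv2.resize(b[100:270,200:470],(640,403),interpolation=2)[60:390]]))
```

```text
6.9167 [0.59038028 0.10889646 0.14286305] [-3.14134279e+00 -1.56327549e-03 -3.10753869e+00] 0.0434554304871925 24.998037815093994 [ 0.63384087 -0.30302801 -1.79898453]
[array([314.,  56.]), array([316., 460.])] [array([318., 110.]), array([316., 126.])]
```

View pics/w4.png

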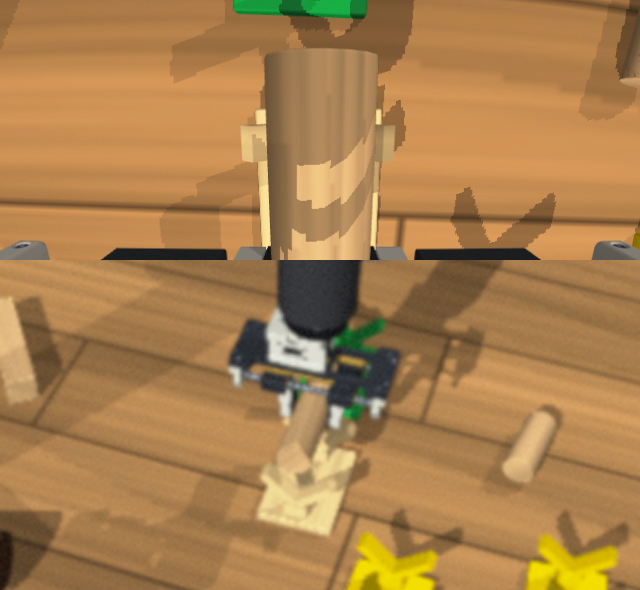

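The blank is held level above the groove, with its near end at (321,50) and the cradle tips at (241,143) and (394,143), so it is about 2 mm off in y. I lower with a small correction.

>>> {"method": "apply_moves", "body": {"steps": [{"translation":[0.004,-0.005,-0.03],"rotation":[0,0,0]},{"translation":[0.008,-0.01,-0.07],"rotation":[0,0,0]},{"translation":[0.008,-0.01,-0.12],"rotation":[0,0,0]},{"translation":[0.008,-0.01,-0.17],"rotation":[0,0,0]},{"translation":[0.008,-0.01,-0.21],"rotation":[0,0,0]},{"translation":[0.008,-0.01,-0.24],"rotation":[0,0,0]},{"translation":[0.008,-0.01,-0.26],"rotation":[0,0,0]},{"translation":[0.008,-0.01,-0.28],"rotation":[0,0,0]},{"translation":[0.008,-0.01,-0.29],"rotation":[0,0,0]},{"translation":[0.008,-0.01,-0.29],"rotation":[0,0,0]}]}}

```text
t: 7.85
eef_pos: [0.5931, 0.1036, 0.0712]
ee_rot: [-3.141, -0.0, -3.11]
force: [-0.3, 0.3, -1.5]
width: 0.0437
gripper_force: 25.0
```

>>> {"method": "apply_moves", "body": {"steps": [{"translation":[0,0.003,-0.003],"rotation":[0,0,0]},{"translation":[0,0.006,-0.006],"rotation":[0,0,0]},{"translation":[0,0.006,-0.009],"rotation":[0,0,0]},{"translation":[0,0.006,-0.012],"rotation":[0,0,0]},{"translation":[0,0.006,-0.015],"rotation":[0,0,0]},{"translation":[0,0.006,-0.018],"rotation":[0,0,0]},{"translation":[0,0.006,-0.021],"rotation":[0,0,0]},{"translation":[0,0.006,-0.024],"rotation":[0,0,0]},{"translation":[0,0.006,-0.027],"rotation":[0,0,0]},{"translation":[0,0.006,-0.028],"rotation":[0,0,0]}]}}

```text
t: 8.68
eef_pos: [0.5934, 0.1055, 0.0649]
ee_rot: [3.141, 0.001, -3.109]
force: [-2.4, 1.9, 2.8]
width: 0.0433
gripper_force: 25.0
```

>>> {"method": "apply_moves", "body": {"steps": [{"translation":[0,0.002,-0.001],"rotation":[0,0,0]},{"translation":[0,0.004,-0.002],"rotation":[0,0,0]},{"translation":[0,0.004,-0.003],"rotation":[0,0,0]},{"translation":[0,0.004,-0.004],"rotation":[0,0,0]},{"translation":[0,0.004,-0.005],"rotation":[0,0,0]},{"translation":[0,0.004,-0.006],"rotation":[0,0,0]},{"translation":[0,0.004,-0.006],"rotation":[0,0,0]},{"translation":[0,0.004,-0.006],"rotation":[0,0,0]},{"translation":[0,0.004,-0.006],"rotation":[0,0,0]},{"translation":[0,0.004,-0.006],"rotation":[0,0,0]}]}}

```text
t: 9.52
eef_pos: [0.5936, 0.1066, 0.0638]
ee_rot: [3.141, 0.001, -3.109]
force: [-2.5, 1.9, 6.1]
width: 0.0433
gripper_force: 25.0
```

>>> {"method": "apply_moves", "body": {"steps": [{"translation":[0,0.002,-0.001],"rotation":[0,0,0]},{"translation":[0,0.004,-0.002],"rotation":[0,0,0]},{"translation":[0,0.004,-0.003],"rotation":[0,0,0]},{"translation":[0,0.004,-0.004],"rotation":[0,0,0]},{"translation":[0,0.004,-0.004],"rotation":[0,0,0]},{"translation":[0,0.004,-0.004],"rotation":[0,0,0]},{"translation":[0,0.004,-0.004],"rotation":[0,0,0]},{"translation":[0,0.004,-0.004],"rotation":[0,0,0]},{"translation":[0,0.004,-0.004],"rotation":[0,0,0]},{"translation":[0,0.004,-0.004],"rotation":[0,0,0]}], "newtons": 5}}

```text
t: 10.35
eef_pos: [0.5938, 0.1072, 0.0629]
ee_rot: [-3.142, 0.001, -3.109]
force: [-1.0, -0.5, 7.0]
width: 0.0436
gripper_force: 5.0
```

The blank is seated, with upward force and no side force. I open and back off straight up.

>>> {"method": "apply_moves", "body": {"steps": [{"translation":[0,0,0],"rotation":[0,0,0]},{"translation":[0,0,0],"rotation":[0,0,0]},{"translation":[0,0,0],"rotation":[0,0,0]},{"translation":[0,0,0],"rotation":[0,0,0]},{"translation":[0,0,0],"rotation":[0,0,0]},{"translation":[0,0,0],"rotation":[0,0,0]},{"translation":[0,0,0],"rotation":[0,0,0]},{"translation":[0,0,0],"rotation":[0,0,0]},{"translation":[0,0,0],"rotation":[0,0,0]},{"translation":[0,0,0],"rotation":[0,0,0]}], "jaw": -1}}

```text
t: 11.18
eef_pos: [0.5932, 0.1072, 0.0621]
ee_rot: [3.142, 0.0, -3.11]
force: [-1.1, -0.2, 0.2]
width: 0.0875
gripper_force: 0.0
```

>>> {"method": "apply_moves", "body": {"steps": [{"translation":[0,0,0.03],"rotation":[0,0,0]},{"translation":[0,0,0.08],"rotation":[0,0,0]},{"translation":[0,0,0.14],"rotation":[0,0,0]},{"translation":[0,0,0.21],"rotation":[0,0,0]},{"translation":[0,0,0.28],"rotation":[0,0,0]},{"translation":[0,0,0.35],"rotation":[0,0,0]},{"translation":[0,0,0.42],"rotation":[0,0,0]},{"translation":[0,0,0.5],"rotation":[0,0,0]},{"translation":[0,0,0.55],"rotation":[0,0,0]},{"translation":[0,0,0.6],"rotation":[0,0,0]}]}}

```text
t: 12.02
eef_pos: [0.5933, 0.1072, 0.214]
ee_rot: [3.141, 0.002, -3.109]
force: [0.1, -0.1, 0.5]
width: 0.0877
gripper_force: 0.0
```

Run:
```python
from h import *
s=get_state(); print(s["t"],s["eef_pos"],s["width"],s["force"])
c,M=cam("wrist"); im=grab_frame("wrist")
print([w2px(c,M,P).round() for P in((.500,.103,.098),(.68,.109,.098))])
b=grab_frame("scene"); cv2.imwrite("pics/w5.png",np.vstack([im[:260],cv2.resize(b[100:270,200:470],(640,403),interpolation=2)[60:390]]))
```

```text
12.0167 [0.59333955 0.10724734 0.21404611] 0.08768862367474957 [ 0.12246612 -0.14659993  0.50700399]
[array([320.,  77.]), array([320., 295.])]
```

View pics/w5.png

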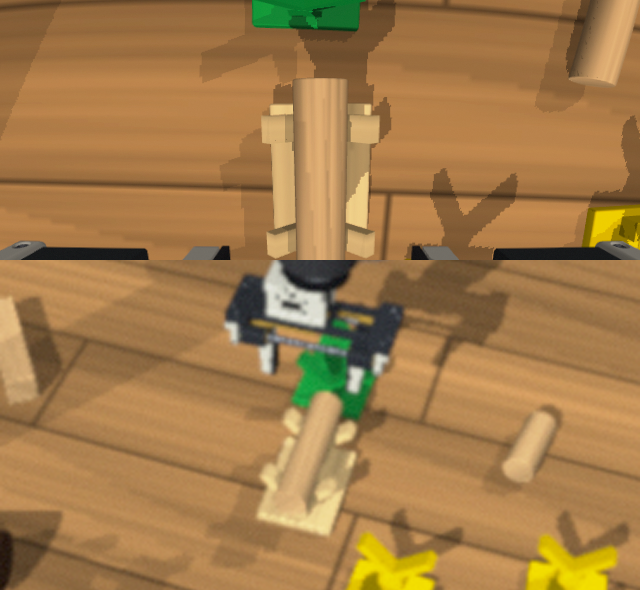

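The blank lies in both V supports, centred. Its near end is at (320,78) against a predicted (320,77), the bystanders have not moved and the gripper is clear.

```bash
python3 -c "
from station import *
print(job_done())"
```

```text
the job is handed in; nothing more can be done
None
```

The long round blank is seated in both V supports of the wooden cradle, along the groove and within about 1 mm of centre in the last camera view. The job was handed in at about 12 s; no verdict was returned.

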